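# Lock a T-head stud into a strut rail and slide it up to the end stop

## Robot

A 6-joint arm with a two-finger parallel gripper is mounted at the origin on the work surface. World frame = base frame: x ahead of the robot, y to its left, z up, the work surface at z = 0. Lengths are in m, angles in degrees, forces in N, time in s.
With the tool pointing down it reaches from about 0.3 to 0.775 m from the base axis. Payload 14.6 kg.
Tool frame: the origin (TCP) lies midway between the tips of the shut fingers; the grasp point (between the pads) lies 19 mm behind it; x points along the fingers, z is the direction in which the jaws open and shut, and the axes are right-handed (so a half turn about x gives the same grasp; the last joint's range is limited). The gripper opens to 85 mm and grips with 20 to 120 N. Pads are 22 mm wide; open, the fingers measure 114 mm over their backs; the gripper's body (76 mm by 85 mm) begins 54 mm behind the grasp point. The pads swing forward as they close: fully open they stand 13 mm farther back than shut.
Start: joints at [-74.691, 17.183, 87.147, -0, 75.671, -3.816], TCP at [0.18, -0.52, 0.231] pointing down, gripper open.
Joint ranges: [-173.82, 173.82], [-45.26, 126.66], [13.44, 144.39], [-59.66, 239.66], [0, 175.72], [-146.38, 146.38]. Speed limits (degrees/s): [127.2, 127.2, 147.25, 180, 180, 180].

## Interface

Orientations are given as [roll, pitch, yaw] about the fixed x, y, z axes, in that order (R = Rz(yaw) Ry(pitch) Rx(roll)).
In Python, from bench import env gives the robot as it stands.
- The arm moves only by the tool carry_out, never from a script. Its arguments are lists of equal length, an entry for each row: "travel": the shift along the world's x, y, z each as a share of 0.08 m, from -1 to 1, a list of three; "dr": the turn, a rotation vector about the world's x, y, z each as a share of 60 degrees, from -1 to 1, a list of three. A call has 1 to 10 rows; each row shifts and turns the pose as measured when the row begins; what a row does not reach is not made up. A row lasts 1/12 s, in which the tool goes at most 41.7 mm and 7.16 degrees, less where a joint would pass 70% of its speed; a pose out of reach is approached as far as the arm can. A call with a number of a shift or a turn outside -1 to 1 is refused whole. A call with a gripper value outside its range is refused whole. "fingers" is the opening, from 0 (shut) to 1 (fully open), set as the call begins (left out, the last holds). The fingers move at their own pace and stop on an object; "force" is the grip in N (left out, the last holds). Time passes only in rows, so rows that do not move let the fingers close. It gives the time, the measured TCP pose, the force and the opening at its end, in the units of the state.
- env.state(): the state, without advancing time (a new reading comes with each control period).
- env.snapshot(name): name is "scene" or "side" or "wrist"; returns a dict with "pixels" (420x560x3 uint8, red, green, blue), "depth" (420x560 float32, m along the optical axis (not along the pixel's ray), 0 where there is no reading), "fx", "fy", "cx", "cy" (pixels), "R" (3x3) and "t" (3): a world point X has camera coordinates R X + t; the wrist camera has in their place "mount" (4x4, takes a point from camera to tool coordinates, whose origin is the TCP and whose axes are the tool frame's). Camera axes: x right, y down, z forward; pixel columns grow to the right and rows downward; lengths in m; the calibration is good to about 2 mm. The wrist camera is an equidistant fisheye: a pixel r from the principal point sees the ray r / f radians off the axis. A picture is of the moment at which its call begins: read the wrist's pose just before it.
- env.hand_in(): hands the job in, once; it reports no verdict.
The state is a dict: "time": time; "joint_pos": joint angles; "qd": joint speeds; "effort": joint torques, N m; "ee_pos": TCP position; "tool_rot": TCP orientation; "force": force on the tool from outside, world axes, zero at the start; "torque": the same for the moment, N m; "width": finger opening in m.
Only numpy, scipy, OpenCV 4.12 (cv2) and the standard library are available. Lean on these libraries where they do the work, as an engineer would, in place of code of your own. Each camera call takes 0.05 s, during which the arm holds its last target. There are 200 camera calls.

## Task

Take the T-head stud with the black wing grip out of the wooden rack and drop its foot into the rail's slot, about half-way between the two fittings; push it gently down against the hidden spring, twist it a quarter turn so that its foot catches under the rail's lips, and let the spring seat it. Then slide the locked stud along the slot until it butts gently against the plain flat stop block (not the saddle with the grey pipe) and let go, leaving it upright. Use a light hand on the rail and the stop (never as much as 30 N), and leave the hex bolt and the things on the bench alone.

Things in the scene. Friction and masses are not known exactly. Their poses are not given: they have to be found in the camera images.
- nut_wing (a point): centre of the black wing grip of the loose steel T-head stud (about 0.16 kg, 100 mm tall). Wing: 34 mm long (stud x), 14 mm thick (stud y: grip across this), 34 mm high (stud z, up). This point is 83 mm above the foot's underside. A round stem, 18 mm thick, joins wing and foot. At the start the stud stands upright in a recess of the rack, its foot 26 mm below the rack's top
- nut_foot (a point): centre of the underside of the same stud's foot, the T-head: a steel bar 37 mm long (stud x, parallel to the wing), 18 mm wide (stud y), 8 mm thick, with a rib 3 mm high and 3.5 mm wide along the top of each end
- rail: fixed steel strut rail lying on the bench, 300 mm long (its x), 51 mm wide, 47 mm high (its z); origin at the centre of its underside. A slot 22 mm wide, open upwards, runs along its whole length on its centre line. Inside, the rail is 46 mm wide and holds a spring cassette
- rail_slot (a point): centre of the slot's mouth, at the height of the rail's top. Spring cassette inside: its depth is hidden and differs by up to 15 mm between starts. Two ridges, 11 to 13 mm either side of the slot's centre line, end 10 to 25 mm below this point; a sprung floor strip lies 6 mm below the ridges' ends, all along the rail. The foot goes in lengthwise and meets the strip 16 to 31 mm below this point
- rail_spring (a point): same point as rail_slot. Feel of the spring: 1 N at first touch, 1 N more per mm, 7 mm travel, then hard (8 N). The foot can be turned, either way, only when pushed 5 to 7 mm into the strip (6 to 8 N); shallower, the ridges block it
- rail_lock (a point): same point as rail_slot. After a quarter turn, let up, the spring lifts the foot against the ridges' ends, its ribs outside them: locked, it turns no more than some 10 degrees but slides along the slot with about 3 to 6 N. Its underside is then 18 to 33 mm below this point
- stop: plain flat aluminium stop block fixed on the rail, 30 mm along the slot (its x), 46 mm across, 12 mm high plus a small round screw head (4 mm); origin at the centre of its underside, on the rail's top. It also fills the slot below. The stud butts against the face towards the saddle when the stud's axis is 24 mm from this origin along the slot
- saddle: pipe saddle fixed on the rail at the other end of the gap: steel foot 30 mm along the slot (its x), 46 mm across, 6 mm high, with a grey pipe 12 mm thick and 90 mm long across the rail, 18 mm high in all; origin at the centre of its underside, on the rail's top. It also fills the slot below. Free gap to the stop 70 to 90 mm; stop and saddle may have changed ends
- bolt: loose steel hex bolt standing in the other recess of the rack, 18 mm stem, 30 mm head, 62 mm tall; origin at the centre of its lower end. To be left alone
- rack: fixed wooden rack, 204 mm long (its x), 56 mm wide, 30 mm high, with two recesses of 40 x 21 mm, 26 mm deep, 41 mm either side of its middle; origin at the centre of its underside
- tape: loose roll of black tape, 90 mm across, 19 mm high, lying on the bench; to be left alone
- wrench: loose steel wrench lying on the bench; to be left alone
- cap: loose small copper-coloured cap, 32 mm across, 20 mm high, standing on the bench; to be left alone
- box_yellow: loose yellow junction box, 100 x 60 x 45 mm, standing on the bench near the robot; to be left alone
Mind the look-alikes: they are no part of the job. What is shaped like the part that bears nut_wing but green is not meant.

How it is judged:
By the outcome, as a careful person would: the job done as asked, in the order asked, and still so for the second after the job is handed in, with the robot touching nothing.
It also fails if it takes over 69 s, if anything falls off the work surface, if the arm or the gripper's body presses on something with over 40 N, if the wrist force passes 120 N, or if a joint passes its speed limit or range.

## Working session

There is one attempt and no reset: what is moved stays moved. The work goes in short steps, Python scripts to look and compute and a tool call to move; the robot and the scene stay as the last step left them, time stands still between calls to the robot, and variables do not carry over. Pictures are saved under pics/ and viewed, about 8 in all and at most 12, crops included, and the job is handed in when it is done.

Besides the shell and the picture viewer there is one more tool, called after "Request:" as name(argument=value, ...) on one line, values as JSON. carry_out: Moves the arm, as the interface text tells. Shift numbers are shares of 0.08 m and turn numbers shares of 60 degrees, none past 1 either way. Its arguments: {"type":"object","properties":{"travel":{"type":"array"},"dr":{"type":"array"},"fingers":{"type":"number"},"force":{"type":"number"}},"required":["travel","dr"]}

```bash
ls; mkdir -p pics; python3 - <<'E'
from bench import env
import cv2,numpy as np
print(env.state())
for n in("scene","side"):
    s=env.snapshot(n); np.savez(n+"0.npz",**s); cv2.imwrite(f"pics/{n}0.png",cv2.resize(s["pixels"][:,:,::-1],(800,600)))
    print(n,s["fx"],s["cx"],s["cy"],s["R"],s["t"])
E
```

```text
pics
{'time': 0.0, 'joint_pos': array([-7.46903822e+01,  1.72148824e+01,  8.71827737e+01, -1.66137929e-04,
        7.56697611e+01, -3.81548428e+00]), 'qd': array([-0.01689422, -0.10084666, -0.02238294,  0.06885986, -0.01706789,
       -0.04640051]), 'effort': array([ 5.80956475e-04, -5.43504596e+01, -3.61795592e+01, -1.64803864e-04,
        3.98990509e-03,  2.75551720e-06]), 'ee_pos': array([ 0.18013222, -0.51940308,  0.23071019]), 'tool_rot': array([176.32127656,  89.93258265, 105.44641988]), 'force': array([ 0.06155272, -0.0203955 , -0.30049689]), 'torque': array([-0.02397457, -0.01798275, -0.01390514]), 'width': 0.08553121911317968}
scene 385.105402133404 274.8502575147837 211.98058041769488 [[-0.59730323  0.80199916 -0.00511844]
 [ 0.64974481  0.48014802 -0.58931279]
 [-0.47017076 -0.35532411 -0.80788875]] [ 0.3669232  -0.31582426  1.21047734]
side 477.34918589466207 279.6049210034614 213.92403752611477 [[-0.87525388 -0.48348487 -0.01315394]
 [-0.36045175  0.67017819 -0.6487956 ]
 [ 0.32249834 -0.5631195  -0.76084903]] [0.46969824 0.27544841 0.82806741]
```

View pics/scene0.png

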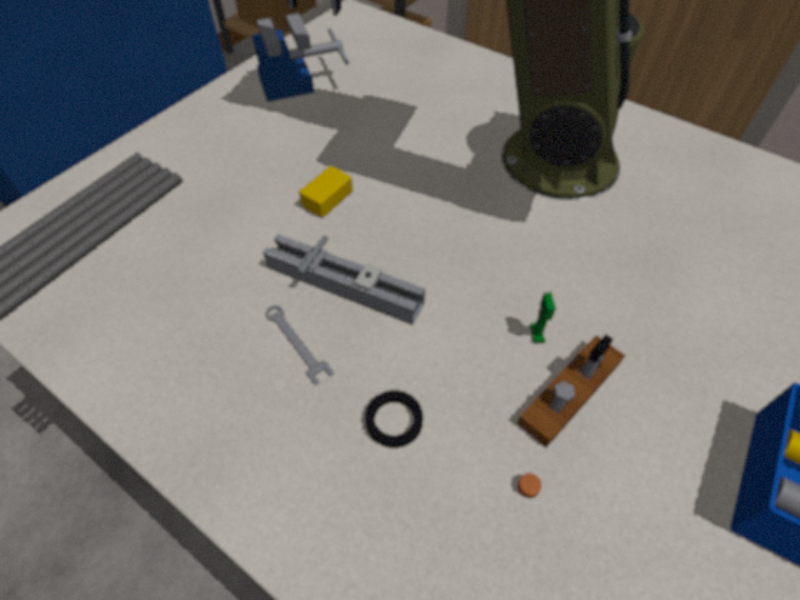

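View pics/side0.png

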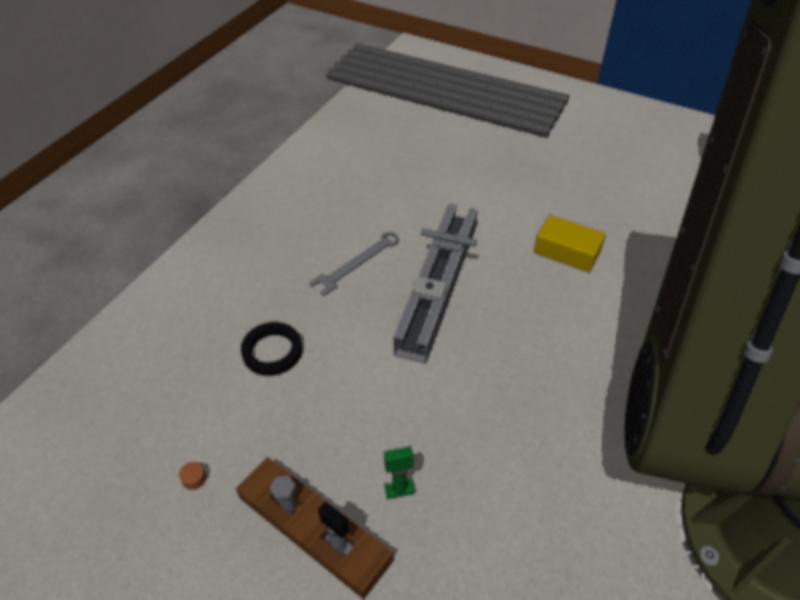

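The scene view (800x600) shows the rack at (572,390) with the black-winged stud at (600,348) and the bolt at (563,395). The rail runs from (270,252) to (418,305), with the saddle at (314,255) and the stop at (368,276). The green decoy is at (543,318). The side view agrees: wing at (333,518), rail from (463,215) to (412,350).

```bash
cat > h.py <<'E'
import numpy as np,cv2
def load(n): return dict(np.load(n))
def cloud(s):
    v,u=np.mgrid[0:420,0:560]; d=s["depth"]
    c=np.stack([(u-s["cx"])/s["fx"]*d,(v-s["cy"])/s["fy"]*d,d],-1)
    X=(c-s["t"])@s["R"]; X[d==0]=np.nan; return X
def rect(P):
    (c,wh,a)=cv2.minAreaRect((P*1000).astype(np.float32)); b=cv2.boxPoints((c,wh,a))
    e=[b[1]-b[0],b[2]-b[1]]; e=max(e,key=np.linalg.norm); return np.round(c,1),np.round(wh,1),np.degrees(np.arctan2(e[1],e[0]))%180
def mask(s,lo,hi): return cv2.inRange(cv2.cvtColor(s["pixels"],cv2.COLOR_RGB2HSV),lo,hi)>0
E
python3 - <<'E'
from h import *
for n in("scene","side"):
    s=load(n+"0.npz");X=cloud(s); z=X[...,2]; H=cv2.cvtColor(s["pixels"],cv2.COLOR_RGB2HSV)
    print(n)
    k=0.7 if n=="scene" else .7
    # bench check
    print("bench z",np.nanmedian(z[200:300,100:180]))
    def box(a,b,c,d): # x0,x1,y0,y1 in 800 view
        m=np.zeros(z.shape,bool); m[int(c*.7):int(d*.7),int(a*.7):int(b*.7)]=1; return m
    B={"scene":dict(rail=(255,435,230,330),rack=(510,635,330,450),wing=(585,615,330,365),bolt=(548,580,378,415)),
       "side":dict(rail=(385,485,200,365),rack=(230,400,450,600),wing=(315,352,498,540),bolt=(265,302,470,515))}[n]
    for q,(lo,hi) in dict(rail=(.040,.053),rack=(.024,.036)).items():
        m=box(*B[q])&(z>lo)&(z<hi); print(q,m.sum(),np.nanmedian(z[m]),rect(X[m][:,:2]))
    m=box(*B["rail"])&(z>.053)
    P=X[m]; print("above rail",len(P),rect(P[:,:2])); 
    m=box(*B["wing"])&(H[...,2]<60)&(z>.045)
    P=X[m]; print("wing",len(P),np.percentile(P,[2,50,98],axis=0).round(4)); t=P[P[:,2]>np.percentile(P[:,2],98)-.006];print("top",len(t),t.mean(0),rect(t[:,:2]))
    m=box(*B["bolt"])&(z>.055);P=X[m];print("bolt",len(P),P.mean(0),P[:,2].max())
    # elevated along rail
    m=box(*B["rail"])&(z>.035);np.save(n+"rail.npy",X[m])
E
```

```text
scene
bench z -9.27015355661557e-05
rail 1258 0.04654817507072314 (array([ 560. , -157.8]), array([ 69.7, 300.6]), np.float32(101.716))
rack 1674 0.029892896984417973 (array([500.7, 231.9]), array([131.4, 207.1]), np.float32(171.62741))
above rail 399 (array([ 564.1, -159.2]), array([140.8,  90.6]), np.float32(89.22357))
wing 155 [[0.4551 0.2679 0.0518]
 [0.4739 0.2758 0.0955]
 [0.4826 0.2831 0.1059]]
top 72 [0.4693915  0.27617515 0.1036004 ] (array([468.1, 276. ]), array([11.2, 31. ]), np.float32(168.05751))
bolt 156 [0.54876737 0.26337686 0.06484676] 0.06926267980546877
side
bench z 0.0012183675632826678
rail 1287 0.04772487616548076 (array([ 554.4, -157.2]), array([ 52. , 302.7]), np.float32(100.91307))
rack 3038 0.030525112427629085 (array([502.7, 237.2]), array([125.8, 205.7]), np.float32(171.51065))
above rail 544 (array([ 553.5, -154. ]), array([ 89.5, 132.6]), np.float32(100.9874))
wing 348 [[0.449  0.2708 0.0617]
 [0.4627 0.2815 0.1021]
 [0.4811 0.2867 0.1061]]
top 190 [0.46523146 0.27821683 0.10415391] (array([465.5, 277.5]), array([14.3, 32.3]), np.float32(170.42201))
bolt 243 [0.54657049 0.26639579 0.06550603] 0.07001176631066301
```

```bash
python3 - <<'E'
from h import *
from bench import env
from scipy.spatial.transform import Rotation as Ro
r=env.state()["tool_rot"];print(Ro.from_euler('xyz',r,degrees=True).as_matrix().round(3))
a=np.radians(101);u=np.array([np.cos(a),np.sin(a)]);v=np.array([-u[1],u[0]]);c=np.array([.5555,-.1573])
for n in("scene","side"):
    P=np.load(n+"rail.npy");q=P[:,:2]-c;l=q@u*1000;w=q@v*1000;z=P[:,2]*1000
    m=(abs(w)<20)
    print(n,"ends",np.percentile(l,[.3,99.7]))
    for b in range(-150,150,6):
        k=m&(l>=b)&(l<b+6)
        if k.sum()and np.percentile(z[k],90)>51: print(b,k.sum(),np.percentile(z[k],[50,90]).round(1),np.percentile(w[k],[2,98]).round(0))
    k=(z>42)&(z<50)&(abs(w)<40)&(l>60)&(l<140);h=np.histogram(w[k],np.arange(-34,36,2));print(list(zip(h[1][:-1],h[0])))
E
```

```text
[[-0.     0.945  0.328]
 [ 0.001  0.328 -0.945]
 [-1.     0.    -0.001]]
scene ends [-150.08679796  148.29369121]
-78 8 [49.1 52.4] [-18.  19.]
-72 14 [53.4 54.1] [-18.  18.]
-66 15 [63.8 65.3] [-19.  19.]
-60 33 [63.4 66. ] [-19.  17.]
-54 54 [54.1 63.3] [-18.  20.]
-48 55 [50.7 53.8] [-19.  18.]
36 28 [58.8 60.3] [-20.  19.]
42 30 [58.6 61.9] [-19.  20.]
48 34 [59.1 62.4] [-20.  19.]
54 41 [59.3 62.4] [-20.  19.]
60 50 [58.1 60.6] [-20.  18.]
66 37 [46.5 55.4] [-17.  19.]
[(np.int64(-34), np.int64(0)), (np.int64(-32), np.int64(0)), (np.int64(-30), np.int64(0)), (np.int64(-28), np.int64(0)), (np.int64(-26), np.int64(2)), (np.int64(-24), np.int64(32)), (np.int64(-22), np.int64(30)), (np.int64(-20), np.int64(21)), (np.int64(-18), np.int64(24)), (np.int64(-16), np.int64(22)), (np.int64(-14), np.int64(18)), (np.int64(-12), np.int64(20)), (np.int64(-10), np.int64(13)), (np.int64(-8), np.int64(7)), (np.int64(-6), np.int64(2)), (np.int64(-4), np.int64(0)), (np.int64(-2), np.int64(1)), (np.int64(0), np.int64(2)), (np.int64(2), np.int64(0)), (np.int64(4), np.int64(1)), (np.int64(6), np.int64
[... 1074 characters left out ...]
.int64(-14), np.int64(23)), (np.int64(-12), np.int64(36)), (np.int64(-10), np.int64(7)), (np.int64(-8), np.int64(2)), (np.int64(-6), np.int64(2)), (np.int64(-4), np.int64(3)), (np.int64(-2), np.int64(3)), (np.int64(0), np.int64(3)), (np.int64(2), np.int64(3)), (np.int64(4), np.int64(1)), (np.int64(6), np.int64(2)), (np.int64(8), np.int64(4)), (np.int64(10), np.int64(6)), (np.int64(12), np.int64(23)), (np.int64(14), np.int64(23)), (np.int64(16), np.int64(22)), (np.int64(18), np.int64(26)), (np.int64(20), np.int64(27)), (np.int64(22), np.int64(25)), (np.int64(24), np.int64(30)), (np.int64(26), np.int64(17)), (np.int64(28), np.int64(0)), (np.int64(30), np.int64(0)), (np.int64(32), np.int64(0))]
```

Request:
carry_out(travel=[[0.4,0.45,0.15],[0.4,0.45,0.15],[0.4,0.45,0.15],[0.4,0.45,0.15],[0.4,0.45,0.15],[0.4,0.45,0.15],[0.4,0.45,0.15],[0.4,0.45,0.1],[0.3,0.4,0],[0,0,0]], dr=[[0,0,0],[0,0,0],[0,0,0],[0,0,0],[0,0,0],[0,0,0],[0,0,0],[0,0,0],[0,0,0],[0,0,0]])

```text
time: 0.93
ee_pos: [0.4219, -0.2345, 0.3073]
tool_rot: [176.4, 89.5, 105.2]
force: [-0.6, -0.2, 0.6]
width: 0.0859
```

Request:
carry_out(travel=[[0.17,0.1,0],[0.17,0.1,0],[0.17,0.1,0],[0.17,0.1,0],[0.17,0.1,0],[0.17,0.1,0],[0.17,0.1,0],[0.17,0.1,0],[0.17,0.1,0],[0.17,0.1,0]], dr=[[0,0,0.119],[0,0,0.119],[0,0,0.119],[0,0,0.119],[0,0,0.119],[0,0,0.119],[0,0,0.119],[0,0,0.119],[0,0,0.119],[0,0,0.119]])

```text
time: 1.77
ee_pos: [0.5623, -0.1499, 0.3046]
tool_rot: [-179.6, 89.2, -179.2]
force: [0.6, -0.2, -0.1]
width: 0.0854
```

Request:
carry_out(travel=[[0,0,0],[0,0,0],[0,0,0]], dr=[[0,0,0.119],[0,0,0.05],[0,0,0]])

```text
time: 2.02
ee_pos: [0.564, -0.1485, 0.3022]
tool_rot: [173.6, 89.0, -175.1]
force: [-0.4, -0.2, -0.0]
width: 0.0853
```

```bash
cat >> h.py <<'E'
from scipy.spatial.transform import Rotation as Ro
def pose(st):
    T=np.eye(4);T[:3,:3]=Ro.from_euler('xyz',st["tool_rot"],degrees=True).as_matrix();T[:3,3]=st["ee_pos"];return T
def jaw(st): z=pose(st)[:3,2]; return np.degrees(np.arctan2(z[1],z[0]))
def wsnap(env,f):
    st=env.state(); s=env.snapshot("wrist"); s["T"]=pose(st)@s["mount"]; np.savez(f,**s); return s
def wpix(s,X): # world -> pixel
    X=np.atleast_2d(X); c=(X-s["T"][:3,3])@s["T"][:3,:3]; r=np.hypot(c[:,0],c[:,1]); th=np.arctan2(r,c[:,2])
    return np.stack([s["cx"]+s["fx"]*th*c[:,0]/r,s["cy"]+s["fy"]*th*c[:,1]/r],1)
def wray(s,uv,h): # pixel -> world at height h
    uv=np.atleast_2d(uv).astype(float); a=(uv-[s["cx"],s["cy"]])/[s["fx"],s["fy"]]; th=np.linalg.norm(a,axis=1)
    d=np.stack([np.sin(th)*a[:,0]/th,np.sin(th)*a[:,1]/th,np.cos(th)],1)@s["T"][:3,:3].T; o=s["T"][:3,3]
    return o+d*((h-o[2])/d[:,2])[:,None]
E
python3 - <<'E'
from h import *
from bench import env
st=env.state();print(st["ee_pos"],jaw(st),st["joint_pos"].round(1))
s=wsnap(env,"w1.npz");print(s["mount"].round(3),s["fx"],s["cx"],s["cy"])
im=s["pixels"][:,:,::-1].copy()
a=np.radians(101);u=np.array([np.cos(a),np.sin(a)]);v=np.array([-u[1],u[0]]);c=np.array([.5555,-.1573])
for l in (-.15,-.044,.037,.15):
  for w in(-.011,.011):
    p=wpix(s,[*(c+l*u+w*v),.047])[0];print(p.round(1));cv2.circle(im,tuple(int(x) for x in p.round()),1,(0,0,255),-1)
cv2.imwrite("pics/w1.png",cv2.resize(im,(800,600)))
E
```

```text
[ 0.56396339 -0.14847329  0.30218689] 11.307146148668568 [-18.2  19.7  74.6  -0.4  86.7 -29.5]
[[-0.001 -0.305  0.952 -0.142]
 [-0.    -0.952 -0.305  0.078]
 [ 1.    -0.001  0.001  0.001]
 [ 0.     0.     0.     1.   ]] 325.19226210127806 278.31749619667863 203.92062704815024
[281.  277.3]
[265.4 277.1]
[281.7 205.7]
[264.5 205.5]
[282.1 142.7]
[264.2 142.6]
[282.7  50.9]
[264.3  50.9]
```

View pics/w1.png

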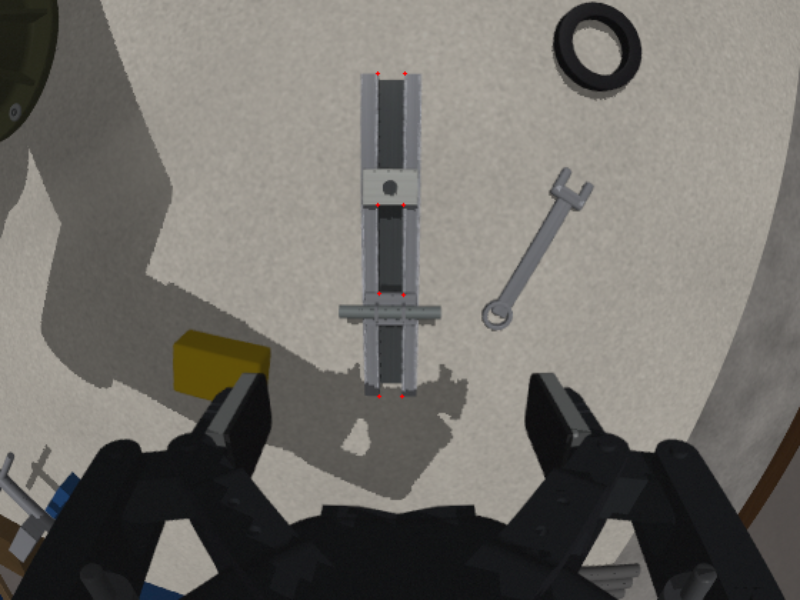

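The wrist view (800x600) shows the rail vertical at columns 362–420. The stop is at (390,187), the saddle pipe at (390,312), and my projected slot-edge points (red) sit on the slot edges. Next I refine the lateral offset.

```bash
cat >> h.py <<'E'
ang=101.0; cc=np.array([.5555,-.1573])
def uv_(a=None): a=np.radians(ang if a is None else a);u=np.array([np.cos(a),np.sin(a)]);return u,np.array([-u[1],u[0]])
def prof(s,L,W,h):
    u,v=uv_(); g=cv2.cvtColor(s["pixels"],cv2.COLOR_RGB2GRAY).astype(np.float32)
    l,w=np.meshgrid(L,W,indexing="ij"); X=np.concatenate([cc+l[...,None]*u+w[...,None]*v,np.full(l.shape+(1,),h)],-1).reshape(-1,3)
    p=wpix(s,X).astype(np.float32).reshape(l.shape+(2,)); return cv2.remap(g,p[...,0],p[...,1],cv2.INTER_LINEAR)
E
python3 - <<'E'
from h import *
s=load("w1.npz");W=np.arange(-.034,.0341,.001)
for L in((-.035,.03),(.075,.10),(.11,.135)):
    p=prof(s,np.linspace(*L,20),W,.047).mean(0);d=np.gradient(p)
    print(L,[(round(W[i]*1000),round(float(p[i]),0)) for i in range(0,len(W))] if L[0]<0 else "", [(round(W[i]*1000),round(float(d[i]),1)) for i in range(1,len(W)-1) if abs(d[i])>6 and abs(d[i])>=max(abs(d[i-1]),abs(d[i+1]))])
L=np.arange(-.06,.085,.001)
for w in((-.02,-.013),(-.009,.009),(.013,.02)):
    p=prof(s,L,np.linspace(*w,8),.047).mean(1);d=np.gradient(p);print(w,[(round(L[i]*1000),round(float(d[i]),1)) for i in range(1,len(L)-1) if abs(d[i])>5 and abs(d[i])>=max(abs(d[i-1]),abs(d[i+1]))])
E
```

```text
(-0.035, 0.03) [(-34, 154.0), (-33, 154.0), (-32, 154.0), (-31, 155.0), (-30, 155.0), (-29, 154.0), (-28, 154.0), (-27, 154.0), (-26, 151.0), (-25, 145.0), (-24, 141.0), (-23, 130.0), (-22, 117.0), (-21, 109.0), (-20, 107.0), (-19, 108.0), (-18, 109.0), (-17, 110.0), (-16, 110.0), (-15, 109.0), (-14, 109.0), (-13, 120.0), (-12, 127.0), (-11, 109.0), (-10, 75.0), (-9, 60.0), (-8, 56.0), (-7, 56.0), (-6, 56.0), (-5, 56.0), (-4, 57.0), (-3, 56.0), (-2, 55.0), (-1, 56.0), (0, 56.0), (1, 56.0), (2, 56.0), (3, 56.0), (4, 56.0), (5, 55.0), (6, 55.0), (7, 55.0), (8, 56.0), (9, 55.0), (10, 45.0), (11, 76.0), (12, 112.0), (13, 126.0), (14, 112.0), (15, 110.0), (16, 107.0), (17, 107.0), (18, 108.0), (19, 110.0), (20, 110.0), (21, 109.0), (22, 110.0), (23, 119.0), (24, 133.0), (25, 137.0), (26, 149.0), (27, 156.0), (28, 157.0), (29, 157.0), (30, 157.0), (31, 157.0), (32, 156.0), (33, 155.0), (34, 156.0)] [(-23, -12.0), (-13, 8.9), (-11, -25.9), (11, 33.8), (14, -8.1), (23, 11.7), (26, 9.4)]
(0.075, 0.1)  [(-23, -9.6), (-13, 8.5), (-10, -26.5), (11, 34.5), (14, -9.5), (26, 15.1)]
(0.11, 0.135)  [(-24, -14.9), (-13, 7.3), (-10, -26.8), (11, 35.0), (26, 15.1)]
(-0.02, -0.013) [(-59, -7.5), (-54, 9.7), (-44, -9.4), (-41, 8.4), (32, -18.5), (37, 35.2), (67, -12.8)]
(-0.009, 0.009) [(-59, -6.4), (-54, 10.1), (-42, -18.6), (-35, 6.5), (25, -8.0), (37, 42.5), (45, -11.7), (57, 13.6), (68, -31.3)]
(0.013, 0.02) [(-56, -5.9), (-54, 8.8), (-44, -6.8), (-41, 8.6), (32, -18.3), (37, 32.8), (67, -13.9)]
```

Request:
carry_out(travel=[[-0.1,0.5,0],[-0.1,0.5,0],[-0.1,0.5,0],[-0.1,0.5,0],[-0.1,0.5,0],[-0.1,0.5,0],[-0.1,0.5,0],[-0.1,0.5,0],[-0.1,0.5,0],[-0.1,0.4,-0.1]], dr=[[0,0,0.119],[0,0,0.119],[0,0,0.119],[0,0,0.119],[0,0,0.119],[0,0,0.119],[0,0,0.119],[0,0,0.119],[0,0,0.119],[0,0,0.08]])

```text
time: 2.9
ee_pos: [0.4772, 0.2471, 0.2935]
tool_rot: [-179.6, 89.0, -99.4]
force: [0.6, -0.2, -0.3]
width: 0.0854
```

```bash
cat >> h.py <<'E'
def err(st,jawt):
    "rotvec share (per 60deg) to tool down with jaw angle"
    R=pose(st)[:3,:3];a=np.radians(jawt);z=np.array([np.cos(a),np.sin(a),0]);x=np.array([0,0,-1.]);Rt=np.stack([x,np.cross(z,x),z],1)
    return (Ro.from_matrix(Rt@R.T).as_rotvec(degrees=True)/60).round(3)
E
python3 - <<'E'
from h import *
from bench import env
st=env.state();print(st["ee_pos"],jaw(st),err(st,81.5))
s=wsnap(env,"w2.npz");im=s["pixels"][:,:,::-1].copy()
p=wpix(s,[[.466,.277,.104],[.547,.265,.066]]);print(p)
for q in p: cv2.circle(im,tuple(int(x) for x in q.round()),2,(0,0,255),-1)
cv2.imwrite("pics/w2.png",cv2.resize(im,(800,600)))
m=(s["pixels"].max(2)<60).astype(np.uint8)
x,y=p[0].astype(int);sub=np.zeros_like(m);sub[y-45:y+45,x-45:x+45]=m[y-45:y+45,x-45:x+45]
n,lab,stt,_=cv2.connectedComponentsWithStats(sub);print(stt)
k=1+np.argmax(stt[1:,4]);yx=np.argwhere(lab==k);Xw=wray(s,yx[:,::-1],.104);print(rect(Xw[:,:2]))
E
```

```text
[0.47722202 0.24705662 0.29352456] 80.15963146278516 [ 0.017 -0.003  0.022]
[[308.17038053 162.63936442]
 [305.90862475 223.26641779]]
[[     0      0    560    420 234230]
 [   283    138     33     41    906]
 [   297    201     15      6     64]]
(array([459.8, 268.4]), array([33.1, 42.2]), np.float32(170.32587))
```

View pics/w2.png

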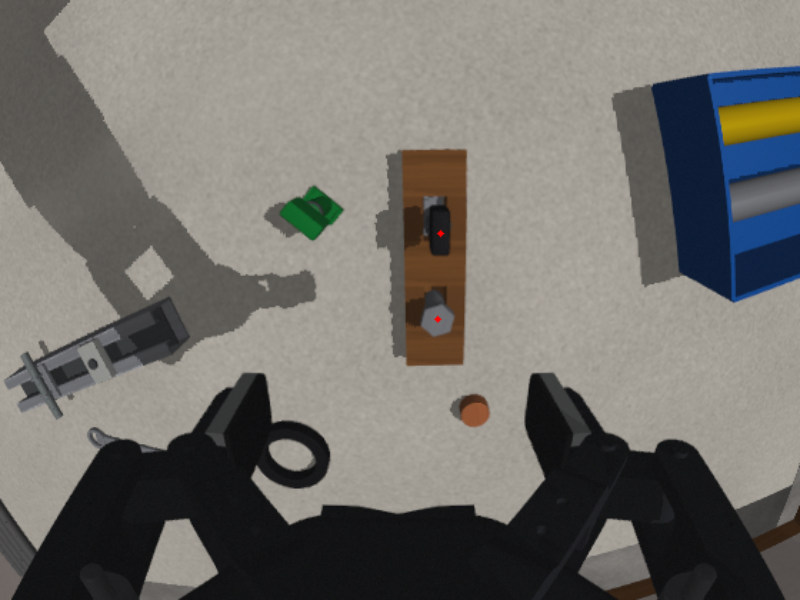

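Wrist view: the wing is at (440,232) under the projected dot, the bolt head at (437,319), and the green decoy is well clear at (313,213).

Request:
carry_out(travel=[[-0.07,0.18,0],[-0.07,0.18,-0.1],[0,0,-0.35],[0,0,-0.4],[0,0,-0.4],[0,0,-0.4],[0,0,-0.2],[0,0,0]], dr=[[0.017,-0.003,0.022],[0,0,0],[0,0,0],[0,0,0],[0,0,0],[0,0,0],[0,0,0],[0,0,0]], fingers=0.6, force=40)

```text
time: 3.62
ee_pos: [0.4608, 0.2821, 0.1374]
tool_rot: [35.8, 89.9, 116.9]
force: [0.2, -0.3, 0.6]
width: 0.0514
```

```bash
python3 - <<'E'
from h import *
from bench import env
st=env.state();e=np.array([.466,.277,.068])-st["ee_pos"];print(st["ee_pos"],(e/.08).round(3),jaw(st),err(st,81.5),st["width"])
E
```

```text
[0.46084397 0.28210944 0.13737339] [ 0.064 -0.064 -0.867] 81.04059603089588 [-0.002 -0.001  0.008] 0.0514294863374595
```

Request:
carry_out(travel=[[0.06,-0.06,0],[0,0,-0.15],[0,0,-0.2],[0,0,-0.2],[0,0,-0.15],[0,0,-0.1],[0,0,0],[0,0,0]], dr=[[0,0,0.008],[0,0,0],[0,0,0],[0,0,0],[0,0,0],[0,0,0],[0,0,0],[0,0,0]])

```text
time: 4.28
ee_pos: [0.4706, 0.2762, 0.0762]
tool_rot: [-45.1, 89.4, 36.0]
force: [0.6, 0.1, 0.2]
width: 0.051
```

```bash
python3 - <<'E'
from h import *
from bench import env
st=env.state();e=np.array([.466,.277,.068])-st["ee_pos"];print(st["ee_pos"],(e/.08).round(3),jaw(st),err(st,81.5),st["width"])
s=wsnap(env,"w3.npz");im=s["pixels"][:,:,::-1].copy();cv2.imwrite("pics/w3.png",im)
E
```

```text
[0.47059726 0.27615276 0.07621137] [-0.057  0.011 -0.103] 81.01076327249258 [-0.006  0.009  0.008] 0.05097931497428757
```

View pics/w3.png

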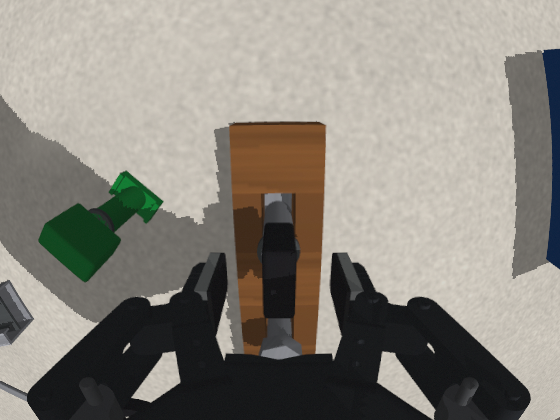

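The wing is centred between the fingers (columns 264–296) and the jaws are parallel to it. Closing now.

Request:
carry_out(travel=[[-0.05,0.01,-0.09],[0,0,0],[0,0,0]], dr=[[-0.006,0.009,0.008],[0,0,0],[0,0,0]])

```text
time: 4.58
ee_pos: [0.4671, 0.2775, 0.0705]
tool_rot: [-46.3, 89.9, 35.3]
force: [-0.3, -0.3, -0.4]
width: 0.0513
```

Request:
carry_out(travel=[[0,0,0],[0,0,0],[0,0,0],[0,0,0],[0,0,0],[0,0,0],[0,0,0],[0,0,0]], dr=[[0,0,0],[0,0,0],[0,0,0],[0,0,0],[0,0,0],[0,0,0],[0,0,0],[0,0,0]], fingers=0, force=50)

```text
time: 5.25
ee_pos: [0.4673, 0.2777, 0.0712]
tool_rot: [-47.8, 89.8, 33.8]
force: [-0.1, -0.1, -1.0]
width: 0.0133
```

```bash
python3 - <<'E'
from h import *
from bench import env
st=env.state();print(st["ee_pos"],jaw(st),err(st,81.5),st["width"],st["force"],st["torque"])
E
```

```text
[0.46727749 0.27770207 0.07123638] 81.53625510489701 [-0.002  0.002 -0.001] 0.013304788995854577 [-0.06738523 -0.0661071  -1.01010655] [-0.00547256  0.0300604   0.00349625]
```

Request:
carry_out(travel=[[0,0,0.1],[0,0,0.2],[0,0,0.3],[0,0,0.4],[0,0,0.4],[0,0,0.3],[0,0,0.1],[0,0,0]], dr=[[0,0,0],[0,0,0],[0,0,0],[0,0,0],[0,0,0],[0,0,0],[0,0,0],[0,0,0]])

```text
time: 5.92
ee_pos: [0.4653, 0.2763, 0.2235]
tool_rot: [-69.0, 90.0, 12.6]
force: [-0.2, 0.4, -1.2]
width: 0.0131
```

Request:
carry_out(travel=[[0.08,-0.2,0],[0.1,-0.4,0],[0.1,-0.45,0],[0.1,-0.5,0],[0.1,-0.5,0],[0.1,-0.5,0],[0.1,-0.5,0],[0.1,-0.5,0],[0.1,-0.5,0],[0.1,-0.4,0]], dr=[[0,0,-0.1],[0,0,-0.115],[0,0,-0.115],[0,0,-0.115],[0,0,-0.115],[0,0,-0.115],[0,0,-0.115],[0,0,-0.115],[0,0,-0.115],[0,0,-0.1]])

```text
time: 6.75
ee_pos: [0.5378, -0.0868, 0.2093]
tool_rot: [143.6, 89.1, 155.8]
force: [1.0, 1.4, -0.5]
width: 0.0131
```

```bash
cat >> h.py <<'E'
def tgt(l,w): u,v=uv_(); return cc+l*u+w*v
def lw(p): u,v=uv_(); q=np.asarray(p)[:2]-cc; return (q@u*1000).round(2),(q@v*1000).round(2)
def rep(env,l,w,z,j):
    st=env.state();e=np.array([*tgt(l,w),z])-st["ee_pos"];print("t",st["time"],"pos",st["ee_pos"].round(4),"lw",lw(st["ee_pos"]),"share",(e/.08).round(3),"rot",err(st,j),"F",st["force"].round(1),"T",st["torque"].round(2),"w",st["width"].round(4),"j6",st["joint_pos"][5].round(1))
E
python3 - <<'E'
from h import *
from bench import env
rep(env,-.0035,.0004,.15,11)
E
```

```text
Traceback (most recent call last):
  File "h.py", line 37, in rep
    st=env.state();e=np.array([*tgt(l,w),z])-st["ee_pos"];print("t",st["time"],"pos",st["ee_pos"].round(4),"lw",lw(st["ee_pos"]),"share",(e/.08).round(3),"rot",err(st,j),"F",st["force"].round(1),"T",st["torque"].round(2),"w",st["width"].round(4),"j6",st["joint_pos"][5].round(1))
                                                                                                                                                                                                                                 ^^^^^^^^^^^^^^^^^
AttributeError: 'float' object has no attribute 'round'
```

```bash
sed -i 's/st\["width"\].round(4)/round(st["width"],4)/' h.py; python3 - <<'E'
from h import *
from bench import env
rep(env,-.0035,.0004,.15,11)
E
```

```text
t 6.75 pos [ 0.5378 -0.0868  0.2093] lw (np.float64(72.61), np.float64(3.9)) share [ 0.225 -0.926 -0.742] rot [-0.006 -0.013 -0.02 ] F [ 1.   1.4 -0.5] T [ 0.05 -0.04  0.02] w 0.0131 j6 -25.4
```

Request:
carry_out(travel=[[0.08,-0.3,-0.1],[0.08,-0.3,-0.2],[0.06,-0.2,-0.2],[0,-0.05,-0.1],[0,0,0],[0,0,0]], dr=[[-0.006,-0.013,-0.02],[0,0,0],[0,0,0],[0,0,0],[0,0,0],[0,0,0]])

```text
time: 7.25
ee_pos: [0.5527, -0.1643, 0.1497]
tool_rot: [153.4, 89.4, 163.4]
force: [0.2, 0.4, -0.6]
width: 0.0135
```

```bash
python3 - <<'E'
from h import *
from bench import env
rep(env,-.0035,.0004,.13,11)
s=wsnap(env,"w4.npz");cv2.imwrite("pics/w4.png",s["pixels"][:,:,::-1])
W=np.arange(-.034,.0341,.001)
for L in((.075,.10),(.11,.14)):
    p=prof(s,np.linspace(*L,20),W,.047).mean(0);d=np.gradient(p)
    print(L,[(round(W[i]*1000),round(float(d[i]),1)) for i in range(1,len(W)-1) if abs(d[i])>6 and abs(d[i])>=max(abs(d[i-1]),abs(d[i+1]))])
E
```

```text
t 7.25 pos [ 0.5527 -0.1643  0.1497] lw (np.float64(-6.32), np.float64(4.12)) share [ 0.039  0.043 -0.246] rot [-0.003 -0.01   0.017] F [ 0.2  0.4 -0.6] T [-0.06 -0.    0.02] w 0.0135 j6 -30.1
(0.075, 0.1) [(-25, -22.0), (-13, 17.1), (-11, -54.2), (11, 40.3), (14, -13.4), (24, 11.8)]
(0.11, 0.14) [(-25, -18.5), (-11, -42.2), (11, 32.1), (14, -7.0), (25, 15.4)]
```

View pics/w4.png

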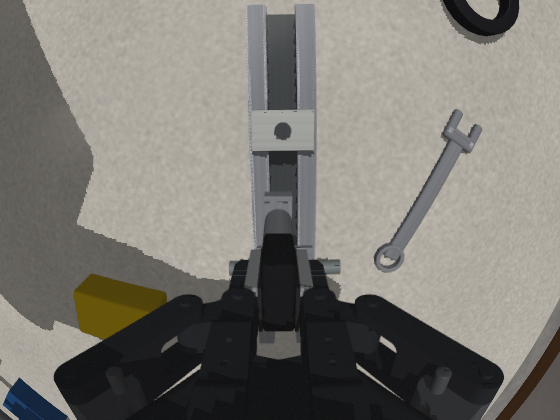

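The stud in the grip stands upright and parallel to the slot, its foot at (277,200). The slot runs over columns 268–298, so the foot is about 4 mm left, which agrees with the numbers. Correcting.

Request:
carry_out(travel=[[0.042,0.042,0],[0,0,-0.1],[0,0,-0.15],[0,0,0],[0,0,0]], dr=[[-0.003,-0.01,0.017],[0,0,0],[0,0,0],[0,0,0],[0,0,0]])

```text
time: 7.72
ee_pos: [0.5575, -0.1562, 0.1316]
tool_rot: [-28.2, 89.6, -16.7]
force: [-0.7, 0.2, -1.2]
width: 0.0138
```

```bash
python3 - <<'E'
from h import *
from bench import env
rep(env,-.0035,.0001,.12,11)
E
```

```text
t 7.7167 pos [ 0.5575 -0.1562  0.1316] lw (np.float64(0.71), np.float64(-2.19)) share [-0.018 -0.057 -0.145] rot [ 0.002  0.006 -0.008] F [-0.7  0.2 -1.2] T [0.06 0.02 0.07] w 0.0138 j6 -30.8
```

Request:
carry_out(travel=[[-0.012,-0.03,-0.07],[0,0,0],[0,0,0],[0,0,0]], dr=[[0.002,0.006,-0.008],[0,0,0],[0,0,0],[0,0,0]])

```text
time: 8.05
ee_pos: [0.557, -0.1581, 0.127]
tool_rot: [-19.2, 89.9, -8.2]
force: [-1.2, 0.0, -1.6]
width: 0.0132
```

```bash
python3 - <<'E'
from h import *
from bench import env
for i in range(3):
    rep(env,-.0035,.0001,.12,11); env.snapshot("side")
E
```

```text
t 8.05 pos [ 0.557  -0.1581  0.127 ] lw (np.float64(-1.06), np.float64(-1.35)) share [-0.012 -0.033 -0.088] rot [ 0.     0.001 -0.   ] F [-1.2  0.  -1.6] T [-0.02 -0.01 -0.02] w 0.0132 j6 -30.5
t 8.1 pos [ 0.5571 -0.1581  0.1271] lw (np.float64(-1.12), np.float64(-1.41)) share [-0.013 -0.033 -0.089] rot [ 0.     0.001 -0.   ] F [-0.6  0.4 -1.8] T [-0.05  0.02  0.01] w 0.0131 j6 -30.5
t 8.15 pos [ 0.5571 -0.1581  0.1271] lw (np.float64(-1.12), np.float64(-1.4)) share [-0.013 -0.033 -0.089] rot [ 0.     0.001 -0.   ] F [ 0.7  0.4 -1.4] T [ 0.03 -0.02  0.02] w 0.0133 j6 -30.5
```

Request:
carry_out(travel=[[-0.019,-0.01,0],[0,0,-0.05],[0,0,0],[0,0,0]], dr=[[0,0,0],[0,0,0],[0,0,0],[0,0,0]])

```text
time: 8.53
ee_pos: [0.5554, -0.1591, 0.1229]
tool_rot: [-23.3, 89.9, -12.3]
force: [0.8, 0.7, -1.3]
width: 0.0134
```

```bash
python3 - <<'E'
from h import *
from bench import env
rep(env,-.0035,.0001,.114,11)
E
```

```text
t 8.5333 pos [ 0.5554 -0.1591  0.1229] lw (np.float64(-1.79), np.float64(0.45)) share [ 0.008 -0.02  -0.112] rot [ 0.     0.002 -0.   ] F [ 0.8  0.7 -1.3] T [-0.   -0.01 -0.03] w 0.0134 j6 -30.6
```

Request:
carry_out(travel=[[0.004,0,-0.03],[0,0,-0.04],[0,0,-0.04],[0,0,-0.04],[0,0,-0.03],[0,0,0]], dr=[[0,0.002,0],[0,0,0],[0,0,0],[0,0,0],[0,0,0],[0,0,0]])

```text
time: 9.03
ee_pos: [0.5556, -0.1591, 0.1065]
tool_rot: [176.6, 89.9, -172.4]
force: [-0.4, 0.3, -1.0]
width: 0.0131
```

```bash
python3 - <<'E'
from h import *
from bench import env
rep(env,-.0035,.0001,.098,11)
E
```

```text
t 9.0333 pos [ 0.5556 -0.1591  0.1065] lw (np.float64(-1.75), np.float64(0.24)) share [ 0.006 -0.021 -0.107] rot [ 0.    -0.001 -0.   ] F [-0.4  0.3 -1. ] T [-0.    0.01  0.03] w 0.0131 j6 -30.6
```

The foot is inside the slot with no contact. I'll go on down in small steps.

Request:
carry_out(travel=[[0,0,-0.03],[0,0,-0.03],[0,0,-0.02],[0,0,0]], dr=[[0,0,0],[0,0,0],[0,0,0],[0,0,0]])

```text
time: 9.37
ee_pos: [0.5556, -0.159, 0.0994]
tool_rot: [174.6, 89.9, -174.4]
force: [-0.4, 0.0, -1.0]
width: 0.0133
```

Request:
carry_out(travel=[[0,0,-0.03],[0,0,-0.01],[0,0,0]], dr=[[0,0,0],[0,0,0],[0,0,0]])

```text
time: 9.62
ee_pos: [0.5557, -0.1591, 0.0959]
tool_rot: [177.6, 89.9, -171.4]
force: [0.1, -0.1, -0.3]
width: 0.0132
```

Request:
carry_out(travel=[[0,0,-0.03],[0,0,-0.01],[0,0,0]], dr=[[0,0,0],[0,0,0],[0,0,0]])

```text
time: 9.87
ee_pos: [0.5557, -0.1591, 0.0925]
tool_rot: [-175.7, 89.9, -164.7]
force: [-0.2, -0.4, -1.7]
width: 0.0136
```

Request:
carry_out(travel=[[0,0,-0.03],[0,0,-0.01],[0,0,0]], dr=[[0,0,0],[0,0,0],[0,0,0]])

```text
time: 10.12
ee_pos: [0.556, -0.1592, 0.0895]
tool_rot: [-116.9, 90.0, -105.8]
force: [-0.7, 0.2, 2.9]
width: 0.0135
```

Request:
carry_out(travel=[[0,0,-0.03],[0,0,0]], dr=[[0,0,0],[0,0,0]])

```text
time: 10.28
ee_pos: [0.5561, -0.1592, 0.0875]
tool_rot: [-75.9, 90.0, -64.9]
force: [-2.0, 0.7, 3.5]
width: 0.0134
```

Request:
carry_out(travel=[[0,0,-0.02],[0,0,0]], dr=[[0,0,0],[0,0,0]])

```text
time: 10.45
ee_pos: [0.5562, -0.1593, 0.0863]
tool_rot: [-61.8, 89.9, -50.7]
force: [-1.5, 0.8, 4.9]
width: 0.0136
```

Request:
carry_out(travel=[[0,0,-0.014],[0,0,0]], dr=[[0,0,0],[0,0,0]])

```text
time: 10.62
ee_pos: [0.5562, -0.1593, 0.0856]
tool_rot: [-59.7, 89.9, -48.7]
force: [-2.9, 0.5, 5.5]
width: 0.0131
```

```bash
python3 - <<'E'
from h import *
from bench import env
for i in range(4): rep(env,-.0035,.0001,.0853,11); env.snapshot("side")
E
```

```text
t 10.6167 pos [ 0.5562 -0.1593  0.0856] lw (np.float64(-2.09), np.float64(-0.31)) share [-0.002 -0.018 -0.004] rot [ 0.001  0.001 -0.   ] F [-2.9  0.5  5.5] T [0.16 0.65 0.03] w 0.0131 j6 -30.6
t 10.6667 pos [ 0.5562 -0.1593  0.0858] lw (np.float64(-2.09), np.float64(-0.34)) share [-0.002 -0.018 -0.006] rot [ 0.001  0.001 -0.   ] F [-3.2  1.1  5.3] T [ 0.2   0.65 -0.  ] w 0.0134 j6 -30.6
t 10.7167 pos [ 0.5562 -0.1593  0.0858] lw (np.float64(-2.07), np.float64(-0.3)) share [-0.002 -0.018 -0.006] rot [ 0.001  0.001 -0.   ] F [-3.   1.   5.9] T [0.23 0.61 0.03] w 0.0133 j6 -30.6
t 10.7667 pos [ 0.5562 -0.1593  0.0858] lw (np.float64(-2.08), np.float64(-0.32)) share [-0.002 -0.018 -0.006] rot [ 0.001  0.001 -0.   ] F [-2.4  1.2  5.3] T [0.22 0.65 0.01] w 0.0132 j6 -30.6
```

Request:
carry_out(travel=[[-0.014,0,-0.008],[0,0,0],[0,0,0]], dr=[[0,0,0],[0,0,0],[0,0,0]])

```text
time: 11.07
ee_pos: [0.556, -0.1593, 0.0863]
tool_rot: [-31.6, 89.8, -20.6]
force: [-2.8, 1.9, 5.3]
width: 0.0133
```

```bash
python3 - <<'E'
from h import *
from bench import env
for i in range(2): rep(env,-.0035,.0001,.0853,11); env.snapshot("side")
E
```

```text
t 11.0667 pos [ 0.556  -0.1593  0.0863] lw (np.float64(-2.05), np.float64(-0.1)) share [ 0.001 -0.018 -0.013] rot [ 0.001  0.003 -0.   ] F [-2.8  1.9  5.3] T [ 0.2   0.69 -0.04] w 0.0133 j6 -30.6
t 11.1167 pos [ 0.556  -0.1593  0.0863] lw (np.float64(-2.09), np.float64(-0.1)) share [ 0.001 -0.018 -0.013] rot [ 0.001  0.004 -0.   ] F [-1.7  0.9  5.2] T [0.28 0.57 0.01] w 0.0131 j6 -30.6
```

Request:
carry_out(travel=[[-0.006,0,-0.02],[0,0,-0.006],[0,0,-0.006],[0,0,-0.006]], dr=[[0,0,0],[0,0,-0.05],[0,0,-0.08],[0,0,-0.08]])

```text
time: 11.5
ee_pos: [0.5564, -0.1596, 0.0846]
tool_rot: [-28.5, 89.6, -30.3]
force: [-2.3, 0.1, 6.2]
width: 0.0134
```

```bash
python3 - <<'E'
from h import *
from bench import env
for i in range(2): rep(env,-.0035,.0001,.0853,-79); env.snapshot("side")
E
```

```text
t 11.5 pos [ 0.5564 -0.1596  0.0846] lw (np.float64(-2.47), np.float64(-0.48)) share [-0.005 -0.014  0.008] rot [ 0.007  0.003 -1.286] F [-2.3  0.1  6.2] T [0.12 0.54 0.07] w 0.0134 j6 -17.7
t 11.55 pos [ 0.5565 -0.1596  0.0846] lw (np.float64(-2.48), np.float64(-0.5)) share [-0.005 -0.014  0.008] rot [ 0.007  0.003 -1.279] F [-0.6  0.8  5.9] T [0.14 0.35 0.06] w 0.0135 j6 -17.3
```

The turn is free and the depth is right. Continuing.

Request:
carry_out(travel=[[-0.008,0,0],[-0.004,0,-0.003],[-0.004,0,-0.003],[0,0,-0.003]], dr=[[0.005,0,-0.1],[0,0,-0.1],[0,0,-0.1],[0,0,-0.1]])

```text
time: 11.93
ee_pos: [0.5563, -0.1603, 0.0855]
tool_rot: [7.0, 89.4, -19.6]
force: [-3.9, 0.3, 6.3]
width: 0.0136
```

```bash
python3 - <<'E'
from h import *
from bench import env
rep(env,-.0035,.0001,.0853,-79)
E
```

```text
t 11.9333 pos [ 0.5563 -0.1603  0.0855] lw (np.float64(-3.11), np.float64(-0.25)) share [-0.003 -0.006 -0.002] rot [ 0.007  0.007 -0.873] F [-3.9  0.3  6.3] T [0.19 0.93 0.03] w 0.0136 j6 6.9
```

Request:
carry_out(travel=[[-0.015,0,-0.006],[-0.008,0,-0.005],[-0.004,0,-0.004],[0,0,-0.004]], dr=[[0.005,0.005,-0.1],[0,0,-0.1],[0,0,-0.1],[0,0,-0.1]])

```text
time: 12.27
ee_pos: [0.5561, -0.1613, 0.0859]
tool_rot: [29.5, 89.4, -22.3]
force: [-3.7, -0.1, 5.6]
width: 0.0132
```

```bash
python3 - <<'E'
from h import *
from bench import env
rep(env,-.0035,.0001,.0853,-79)
E
```

```text
t 12.2667 pos [ 0.5561 -0.1613  0.0859] lw (np.float64(-4.08), np.float64(0.2)) share [-0.     0.007 -0.007] rot [ 0.006  0.008 -0.452] F [-3.7 -0.1  5.6] T [0.04 0.81 0.05] w 0.0132 j6 32.1
```

Request:
carry_out(travel=[[-0.012,0.006,-0.012],[-0.008,0,-0.006],[-0.004,0,-0.005],[0,0,-0.005],[0,0,-0.004]], dr=[[0.005,0.008,-0.1],[0,0,-0.1],[0,0,-0.1],[0,0,-0.09],[0,0,0]])

```text
time: 12.68
ee_pos: [0.5562, -0.1623, 0.0856]
tool_rot: [44.5, 89.6, -32.3]
force: [-4.2, 0.7, 7.8]
width: 0.0132
```

```bash
python3 - <<'E'
from h import *
from bench import env
rep(env,-.0035,.0001,.0853,-79)
E
```

```text
t 12.6833 pos [ 0.5562 -0.1623  0.0856] lw (np.float64(-5.05), np.float64(0.29)) share [-0.001  0.019 -0.004] rot [ 0.004  0.006 -0.036] F [-4.2  0.7  7.8] T [ 0.32  0.9  -0.04] w 0.0132 j6 57.1
```

Request:
carry_out(travel=[[0,0,-0.003],[0,0,0.015],[0,0,0.02],[0,0,0.015],[0,0,0]], dr=[[0.004,0.006,-0.036],[0,0,0],[0,0,0],[0,0,0],[0,0,0]])

```text
time: 13.1
ee_pos: [0.5561, -0.1625, 0.0895]
tool_rot: [23.3, 90.0, -55.7]
force: [-1.0, -0.2, 2.3]
width: 0.0135
```

```bash
python3 - <<'E'
from h import *
from bench import env
for i in range(2): rep(env,-.0035,.0001,.0895,-79); env.snapshot("side")
E
```

```text
t 13.1 pos [ 0.5561 -0.1625  0.0895] lw (np.float64(-5.25), np.float64(0.37)) share [-0.001  0.022  0.   ] rot [0. 0. 0.] F [-1.  -0.2  2.3] T [ 0.02  0.19 -0.01] w 0.0135 j6 59.1
t 13.15 pos [ 0.5562 -0.1625  0.0895] lw (np.float64(-5.22), np.float64(0.32)) share [-0.001  0.022  0.   ] rot [0. 0. 0.] F [-1.4  0.6  2.4] T [ 0.03  0.22 -0.  ] w 0.0133 j6 59.1
```

Request:
carry_out(travel=[[0,0,0.01],[0,0,0.006],[0,0,0]], dr=[[0,0,0],[0,0,0],[0,0,0]])

```text
time: 13.45
ee_pos: [0.5561, -0.1624, 0.0895]
tool_rot: [-9.8, 90.0, -88.8]
force: [0.8, -0.5, 1.2]
width: 0.0135
```

```bash
python3 - <<'E'
from h import *
from bench import env
for i in range(2): rep(env,-.0035,.0001,.0895,-79); env.snapshot("side")
E
```

```text
t 13.45 pos [ 0.5561 -0.1624  0.0895] lw (np.float64(-5.15), np.float64(0.44)) share [ 0.     0.021 -0.   ] rot [ 0.  0. -0.] F [ 0.8 -0.5  1.2] T [-0.07 -0.18 -0.  ] w 0.0135 j6 59.1
t 13.5 pos [ 0.556  -0.1624  0.0896] lw (np.float64(-5.15), np.float64(0.45)) share [ 0.     0.021 -0.001] rot [ 0. -0. -0.] F [ 1.1 -0.3 -3.6] T [-0.16 -0.26 -0.02] w 0.0134 j6 59.1
```

Locked: the TCP stopped at z 0.0895 and the force swung to −3.6 N when pulled up. Now I slide towards the stop, at +l.

Request:
carry_out(travel=[[-0.004,0.02,0],[-0.006,0.03,0],[-0.006,0.03,0],[-0.006,0.03,0],[-0.006,0.03,0],[-0.006,0.03,0]], dr=[[0,0,0],[0,0,0],[0,0,0],[0,0,0],[0,0,0],[0,0,0]])

```text
time: 14.05
ee_pos: [0.5529, -0.1492, 0.0896]
tool_rot: [-11.2, 89.8, -90.2]
force: [1.1, -4.8, -3.1]
width: 0.0135
```

```bash
python3 - <<'E'
from h import *
from bench import env
rep(env,.028,.0004,.0893,-79)
E
```

```text
t 14.05 pos [ 0.5529 -0.1492  0.0896] lw (np.float64(8.48), np.float64(1.01)) share [-0.039  0.241 -0.004] rot [ 0.003 -0.     0.   ] F [ 1.1 -4.8 -3.1] T [-0.87 -0.24  0.03] w 0.0135 j6 60.4
```

Request:
carry_out(travel=[[0.002,0.03,-0.004],[-0.006,0.03,0],[-0.005,0.03,0],[-0.005,0.025,0]], dr=[[0.003,0,0],[0,0,0],[0,0,0],[0,0,0]])

```text
time: 14.38
ee_pos: [0.5515, -0.1388, 0.0896]
tool_rot: [-164.3, 90.0, 116.7]
force: [0.6, -4.2, -1.9]
width: 0.0135
```

Request:
carry_out(travel=[[-0.003,0.018,0],[-0.003,0.018,0]], dr=[[0,0,0],[0,0,0]])

```text
time: 14.55
ee_pos: [0.5509, -0.1355, 0.0896]
tool_rot: [-147.4, 90.0, 133.7]
force: [-1.6, -3.6, -2.4]
width: 0.0138
```

```bash
python3 - <<'E'
from h import *
from bench import env
rep(env,.028,.0004,.0893,-79)
E
```

```text
t 14.55 pos [ 0.5509 -0.1355  0.0896] lw (np.float64(22.28), np.float64(0.35)) share [-0.014  0.07  -0.004] rot [-0.    -0.    -0.001] F [-1.6 -3.6 -2.4] T [-0.93  0.05  0.03] w 0.0138 j6 61.4
```

Request:
carry_out(travel=[[-0.003,0.018,0],[-0.003,0.018,0]], dr=[[0,0,0],[0,0,0]])

```text
time: 14.72
ee_pos: [0.5503, -0.1323, 0.0896]
tool_rot: [-133.5, 90.0, 147.5]
force: [-0.6, -3.0, -1.5]
width: 0.0132
```

Request:
carry_out(travel=[[-0.003,0.016,0]], dr=[[0,0,0]])

```text
time: 14.8
ee_pos: [0.55, -0.1309, 0.0896]
tool_rot: [-133.3, 90.0, 147.7]
force: [-0.2, -3.7, -2.1]
width: 0.0131
```

Request:
carry_out(travel=[[-0.003,0.016,0]], dr=[[0,0,0]])

```text
time: 14.88
ee_pos: [0.5497, -0.1295, 0.0896]
tool_rot: [-131.5, 90.0, 149.5]
force: [0.3, -3.7, -1.1]
width: 0.0129
```

Request:
carry_out(travel=[[-0.003,0.014,0]], dr=[[0,0,0]])

```text
time: 14.97
ee_pos: [0.5496, -0.1287, 0.0897]
tool_rot: [-22.9, 90.0, -101.9]
force: [1.4, -9.9, -3.4]
width: 0.0136
```

Request:
carry_out(travel=[[-0.003,0.014,0]], dr=[[0,0,0]])

```text
time: 15.05
ee_pos: [0.5495, -0.1284, 0.0897]
tool_rot: [1.3, 89.9, -77.7]
force: [2.7, -14.4, -6.7]
width: 0.0135
```

Request:
carry_out(travel=[[-0.003,0.014,0]], dr=[[0,0,0]])

```text
time: 15.13
ee_pos: [0.5495, -0.1283, 0.0897]
tool_rot: [6.5, 89.7, -72.5]
force: [2.4, -13.1, -6.1]
width: 0.013
```

Butted: the force rose from 4 to 13–14 N at l ≈ 29 mm, against an expected 28. I let the push relax, level the tool and release.

Request:
carry_out(travel=[[0,-0.002,-0.004],[0,0,0],[0,0,0]], dr=[[0.005,0,0],[0,0,0],[0,0,0]])

```text
time: 15.38
ee_pos: [0.5496, -0.129, 0.0896]
tool_rot: [74.8, 89.9, -4.2]
force: [-0.2, -2.0, -2.2]
width: 0.0128
```

```bash
python3 - <<'E'
from h import *
from bench import env
rep(env,.028,.0004,.0893,-79)
E
```

```text
t 15.3833 pos [ 0.5496 -0.129   0.0896] lw (np.float64(28.9), np.float64(0.43)) share [ 0.003 -0.011 -0.004] rot [0.    0.002 0.   ] F [-0.2 -2.  -2.2] T [-0.79  0.07  0.04] w 0.0128 j6 62.0
```

Request:
carry_out(travel=[[0,0,0],[0,0,0],[0,0,0],[0,0,0],[0,0,0],[0,0,0]], dr=[[0,0,0],[0,0,0],[0,0,0],[0,0,0],[0,0,0],[0,0,0]], fingers=0.5)

```text
time: 15.88
ee_pos: [0.5499, -0.1272, 0.09]
tool_rot: [116.3, 89.8, 37.3]
force: [-1.0, -0.5, 0.5]
width: 0.0426
```

Request:
carry_out(travel=[[0,0,0.05],[0,0,0.15],[0,0,0.3],[0,0,0.4],[0,0,0.4],[0,0,0.4],[0,0,0.3],[0,0,0],[0,0,0]], dr=[[0,0,0],[0,0,0],[0,0,0],[0,0,0],[0,0,0],[0,0,0],[0,0,0],[0,0,0],[0,0,0]])

```text
time: 16.63
ee_pos: [0.5473, -0.1262, 0.2643]
tool_rot: [101.6, 89.7, 22.7]
force: [-0.6, -0.9, -1.1]
width: 0.0427
```

```bash
python3 - <<'E'
from h import *
from bench import env
rep(env,.028,.0004,.0893,-79)
s=wsnap(env,"w5.npz");im=s["pixels"][:,:,::-1];cv2.imwrite("pics/w5.png",im)
s2=env.snapshot("side");np.savez("side1.npz",**s2);X=cloud(s2);z=X[...,2];d=X[...,:2]-tgt(.028,.0004)
m=(np.hypot(d[...,0],d[...,1])<.04)&(s2["pixels"].max(2)<60)&(z>.085)&(z<.14)
P=X[m];print(m.sum(),P[:,2].max());t=P[P[:,2]>np.percentile(P[:,2],98)-.006];r=rect(t[:,:2]);print(r,lw(r[0]/1000))
a,b=np.argwhere(m).mean(0).astype(int);cv2.imwrite("pics/s5.png",cv2.resize(s2["pixels"][a-80:a+100,b-120:b+120,::-1],(720,540)))
E
```

```text
t 16.6333 pos [ 0.5473 -0.1262  0.2643] lw (np.float64(32.09), np.float64(2.12)) share [ 0.031 -0.046 -2.188] rot [-0.002  0.004 -0.001] F [-0.6 -0.9 -1.1] T [ 0.03 -0.01  0.06] w 0.0427 j6 62.1
243 0.12671246196451463
(array([ 549. , -126.5]), array([31.3, 15.2]), np.float32(17.266996)) (np.float64(31.47), np.float64(0.5))
```

View pics/w5.png

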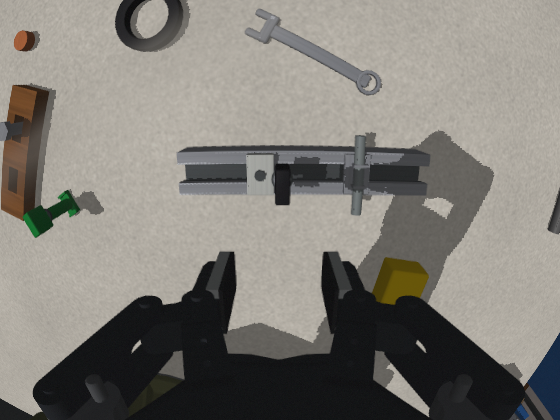

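View pics/s5.png

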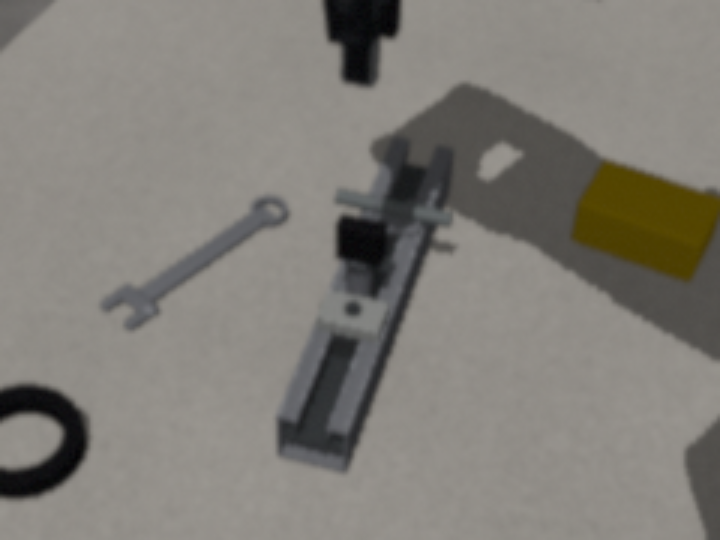

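Wrist view: the wing lies across the slot at (283,185), directly against the stop (247–277). The saddle at (358,175), bolt, tape, wrench, cap, box and green decoy are undisturbed. The side crop shows the stud upright behind the stop. One numeric check of the tilt remains.

```bash
python3 - <<'E'
from h import *
s=load("w5.npz");m=(s["pixels"].max(2)<60).astype(np.uint8);sub=np.zeros_like(m);sub[150:215,262:305]=m[150:215,262:305]
n,lab,st,c=cv2.connectedComponentsWithStats(sub);print(st[1:])
u,v=uv_()
for l in(.028,.0295,.031):
    q=np.array([[*(tgt(l+a*.007,.0004+b*.017)),z] for a in(-1,1) for b in(-1,1) for z in(.1225,.0885)]);p=wpix(s,q);print(l,p.min(0).round(1),p.max(0).round(1))
s=load("side1.npz");X=cloud(s);d=X[...,:2]-tgt(.029,.0004);m=(np.hypot(d[...,0],d[...,1])<.03)&(s["pixels"].max(2)<70)&(X[...,2]>.085)&(X[...,2]<.14)
P=X[m];q=P[:,:2]-cc;l=q@u
for a,b in((.088,.097),(.097,.106),(.106,.115),(.115,.1195)):
    k=(P[:,2]>a)&(P[:,2]<b);print(a,k.sum(),(np.median(l[k])*1000).round(2))
E
```

```text
[[274 163  31  42 870]
 [262 171   2   2   2]]
0.028 [275.1 164.7] [290.8 207.9]
0.0295 [273.4 164.7] [289.1 207.9]
0.031 [271.7 164.7] [287.4 207.9]
0.088 43 35.51
0.097 50 35.01
0.106 54 35.21
0.115 28 35.21
```

The wing's face stays at l ≈ 35.2 mm over its whole height, so the stud is upright with its axis near 28–29 mm. Handing in.

```bash
python3 -c "
from bench import env
print(env.hand_in())"
```

```text
the job is handed in; nothing more can be done
None
```

The black-winged stud is locked in the rail and stands upright against the plain stop block. I handed the job in at about 16.7 s, with the gripper well clear above it.

- **Insertion:** The stud went into the slot about half-way between the fittings. I pushed it about 6 mm into the spring (roughly 6–9 N), turned it 90° and let up. It then resisted an upward pull, so it was locked.
- **Slide:** It slid with about 3–5 N and met the stop at about 14 N, under the 30 N limit. I eased the push off before letting go.
- **Final checks:** The wing's face is at the same position along the rail over its whole height, so the stud is upright. Its axis is about 28–29 mm from the rail's centre along the slot; contact with the stop was expected at 28 mm. In the last pictures the bolt, the things on the bench and the green look-alike appeared undisturbed.
- **Disagreement:** One rough fit of the wing's top from the side camera gave 31.5 mm and a yaw about 6° off. I put this down to noise in that fit; the wrist view and the face measurement don't support it.

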